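Make up the parts for a stick repair and an umbrella repair

TASK

Make up the two repair kits from the stock on the green bench mat. In the tray with the folding walking stick put the derby handle lying flat in the long bay, the wide brass collar in the middle bay and the rubber ferrule in the end bay; in the tray with the umbrella frame put the straight umbrella handle lying flat in the long bay and the slim metal tip in the end bay. Ferrule, tip and collar stand upright, every part rests on the floor of its bay, and the narrow collar, the glue jar and the hammer stay where they are.

Things in the scene. Friction and masses are not known exactly. Their poses are not given: they have to be found in the camera images.
- stick_tray: Fixed plywood tray whose back bay (x 17 to 69 mm) holds a folded walking stick: 4 dark 22 mm tubes, 2 over 2, fixed, top at z 49. 150 (x) x 274 (y) mm; origin centre of underside on bench, x away from robot, y left. Floor 5 mm, walls 6 mm thick, tops at z 13. Row of bays on robot's side, centred x -29, 80 long in x: long bay y 1 to 131, middle -65 to -5, end -131 to -71.
- umbrella_tray: Fixed plywood tray whose back bay (x 17 to 69 mm) holds a folded umbrella frame: thin steel ribs round a shaft, fixed, top at z 38. 150 (x) x 274 (y) mm; origin centre of underside on bench, x away from robot, y left. Floor 5 mm, walls 6 mm thick, tops at z 13. Row of bays on robot's side, centred x -29, 80 long in x: long bay y 1 to 131, middle -65 to -5, end -131 to -71.
- derby_handle: T-shaped wooden stick handle on its side, 112 x 62 mm, 26 thick. Origin: middle of that outline, underside, z up. Flat-sided grip bar, 28 wide, along x at y -16, ends bent slightly to +y; round 25 mm neck from the bar to +y at x -20, ending at y 31. Grasp the bar across y at x 8, y -16. Starts on a 3 mm green bench mat.
- umbrella_handle: Straight umbrella handle of dark wood lying flat: rounded block 85 mm (x) x 30 (y) x 28 high, 7 mm long steel socket at +x end, small button on top. Origin: centre of the wood's underside, z up. Starts on a 3 mm green bench mat.
- rubber_ferrule: Wide rubber stick ferrule standing on its foot: foot 40 mm diameter, 8 high, narrowing by 14 up to a 31 mm body; 42 high; dark bore on top. Origin: centre of underside, z up. Starts on a 3 mm green bench mat.
- umbrella_tip: Slim aluminium umbrella tip standing on its rim: rim 24 mm diameter, 6 high; body 18.4 mm diameter, tapering above 34; 42 high. Origin: centre of underside, z up. Starts on a 3 mm green bench mat.
- wide_collar: Wide brass collar, a ring standing with its hole upright: 34 mm outside, 27 bore, 24 high. Origin: centre of underside, z up. Starts on a 3 mm green bench mat.
- narrow_collar: Narrow brass collar, not needed: ring 20 mm outside, 14 bore, 24 high. Origin: centre of underside, z up. Starts on a 3 mm green bench mat.
- glue_jar: Bystander: closed amber glass glue jar, white cap, 64 mm diameter, 85 high, on the bench left of the trays. Origin: centre of underside, z up.
- hammer: Bystander: hammer 250 mm long lying on the bench right of the trays, pointing roughly away from the robot. Origin: under its middle.

How it is judged:
By the outcome, as a careful person would: the job done as asked, in the order asked, and still so for the second after the job is handed in, with the robot touching nothing.
It also fails if it takes over 112 s, if anything falls off the work surface, if the arm or the gripper's body presses on something with over 40 N, if the wrist force passes 120 N, or if a joint passes its speed limit or range.

ROBOT

A 6-joint arm with a two-finger parallel gripper is mounted at the origin on the work surface. World frame = base frame: x ahead of the robot, y to its left, z up, the work surface at z = 0. Lengths are in mm, angles in rad, forces in N, time in s.
With the tool pointing down it reaches from about 350 to 975 mm from the base axis. Payload 7.1 kg.
Tool frame: the origin (TCP) lies midway between the tips of the shut fingers; the grasp point (between the pads) lies 19 mm behind it (ctrl.grip_depth is the distance from the TCP to the grasp point, in mm); z points along the fingers, y is the line along which they close (so a half turn about z gives the same grasp; the last joint's range is limited). The gripper opens to 88 mm and grips with 3 to 60 N. Pads are 20 mm wide; open, the fingers measure 115 mm over their backs; the gripper's body (75 mm by 178 mm) begins 61 mm behind the grasp point.
Start: joints at [1.082, 0.423, 1.63, -0, 1.089, -0.019], TCP at [282.91, 557.285, 222.675] pointing down, gripper open.
Joint ranges: [-3, 3], [-0.9, 2.11], [0.09, 2.58], [-1.31, 4.45], [0.11, 2.69], [-2.54, 2.54]. Speed limits (rad/s): [2.39, 2.39, 3.01, 3.14, 3.14, 3.14].

INTERFACE

Orientations are given as a rotation vector (axis times angle).
In Python, from workcell import get_obs, vision, ctrl gives the robot as it stands.
- The arm moves only by the tool step_arm, never from a script. Its argument "plan" is a list of rows, each a list of 7 numbers: the opening, from -1 (shut) to 1 (fully open), then the shift along the tool's x, y, z as a fraction of full scale, then the turn, a rotation vector about the tool's x, y, z as a fraction of full scale. In form: [[fingers, dx, dy, dz, wx, wy, wz], ...]. A call has 1 to 20 rows; each row shifts and turns the commanded pose from where the row before left it, along the tool's axes as they then stand; what a row does not reach is not made up. Full scale, the value 1, is 50 mm for a shift and 0.12 rad for a turn. A row lasts 1/8 s, in which the tool goes at most 62.5 mm and 10.7 degrees, less where a joint would pass 70% of its speed; a pose out of reach is approached as far as the arm can. A call with a number of a shift or a turn outside -1 to 1 is refused whole. A call with a gripper value outside its range is refused whole. The fingers move at their own pace and stop on an object; the grip force is fixed at half the most. Time passes only in rows, so rows that do not move let the fingers close. It gives the time, the measured TCP pose, the force, the opening and the grip force at its end, in the units of the state.
- get_obs(): the state, without advancing time (a new reading comes with each control period).
- vision.get_image(name): name is "scene" or "top" or "wrist"; returns a dict with "pixels" (400x640x3 uint8, red, green, blue), "depth" (400x640 float32, mm along the optical axis (not along the pixel's ray), 0 where there is no reading), "fx", "fy", "cx", "cy" (pixels), "T" (4x4, takes a point from camera to world coordinates); the wrist camera has in their place "T_tool_cam" (4x4, takes a point from camera to tool coordinates, whose origin is the TCP and whose axes are the flange's). Camera axes: x right, y down, z forward; pixel columns grow to the right and rows downward; lengths in mm; the calibration is good to about 2 mm. A picture is of the moment at which its call begins: read the wrist's pose just before it.
- ctrl.close_job(): hands the job in; it is judged then, once.
The state is a dict: "t": time; "qpos": joint angles; "qvel": joint speeds; "joint_torque": joint torques, N m; "ee_pos": TCP position; "orientation": TCP orientation; "ft_force": force on the tool from outside, world axes, zero at the start; "moment": the same for the moment, N m; "width": finger opening in mm; "grasp_force": force on a finger pad.
Only numpy, scipy, OpenCV 4.12 (cv2) and the standard library are available. Lean on these libraries where they do the work, as an engineer would, in place of code of your own. Each camera call takes 0.05 s, during which the arm holds its last target. There are 200 camera calls.

## Working session

There is one attempt and no reset: what is moved stays moved. The work goes in short steps, Python scripts to look and compute and a tool call to move; the robot and the scene stay as the last step left them, time stands still between calls to the robot, and variables do not carry over. Pictures are saved under pics/ and viewed, at most 14 in all, crops included, and the job is handed in when it is done.

Besides the shell and the picture viewer there is one more tool, called after "Emit:" as name(argument=value, ...), one argument or row to a line, values as JSON. step_arm: Moves the arm, as the interface text tells. Its arguments: {"type":"object","properties":{"plan":{"type":"array","items":{"type":"array","items":{"type":"number","minimum":-1,"maximum":1}}}},"required":["plan"]}

```bash
mkdir -p pics; ls; python3 - <<'E'
from workcell import get_obs, vision, ctrl
import cv2,numpy as np
o=get_obs();print({k:np.round(v,3) for k,v in o.items()})
for n in("top","scene"):
    i=vision.get_image(n);cv2.imwrite(f"pics/{n}1.png",i["pixels"][...,::-1]);np.savez(f"{n}1.npz",**i)
    print(n,i["fx"],i["fy"],i["cx"],i["cy"],np.round(i["T"],3).tolist())
i=vision.get_image("wrist");print(i["fx"],i["T_tool_cam"].round(3).tolist())
E
```

```text
pics
{'t': np.float64(0.0), 'qpos': array([ 1.082,  0.424,  1.631, -0.   ,  1.089, -0.019]), 'qvel': array([-0.001,  0.001, -0.002, -0.001, -0.001,  0.001]), 'joint_torque': array([-2.0000e-03, -5.4461e+01, -2.7367e+01,  6.4000e-02,  2.3000e-02,
       -0.0000e+00]), 'ee_pos': array([282.645, 556.822, 221.922]), 'orientation': array([-7.310e-01, -3.055e+00,  2.000e-03]), 'ft_force': array([-0.621, -0.51 , -0.078]), 'moment': array([-0.005,  0.   ,  0.014]), 'grasp_force': np.float64(0.0), 'width': np.float64(87.944)}
top 463.1815190274956 463.1815190274956 313.58099927195065 209.28718880906095 [[0.005, -0.997, 0.083, 390.445], [-1.0, -0.007, -0.018, 8.289], [0.019, -0.083, -0.996, 1439.198], [0.0, 0.0, 0.0, 1.0]]
scene 362.7200895780543 362.7200895780543 320.3397262253906 201.92310911979803 [[-0.602, 0.642, -0.475, 957.223], [0.798, 0.483, -0.36, 344.251], [-0.002, -0.596, -0.803, 824.188], [0.0, 0.0, 0.0, 1.0]]
305.2146075069841 [[0.0, -0.968, -0.25, 68.328], [1.0, 0.0, 0.001, 0.019], [-0.001, -0.25, 0.968, -162.582], [0.0, 0.0, 0.0, 1.0]]
```

View pics/top1.png

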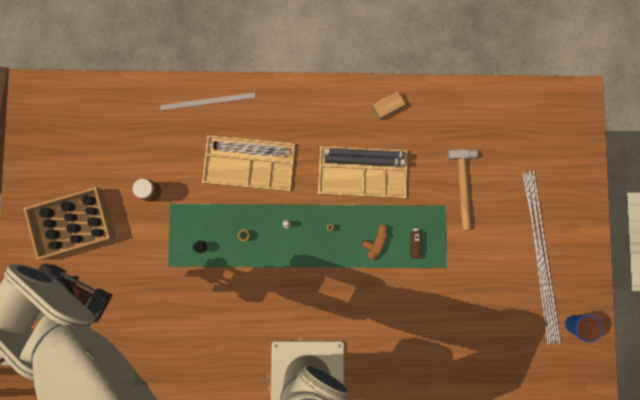

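View pics/scene1.png

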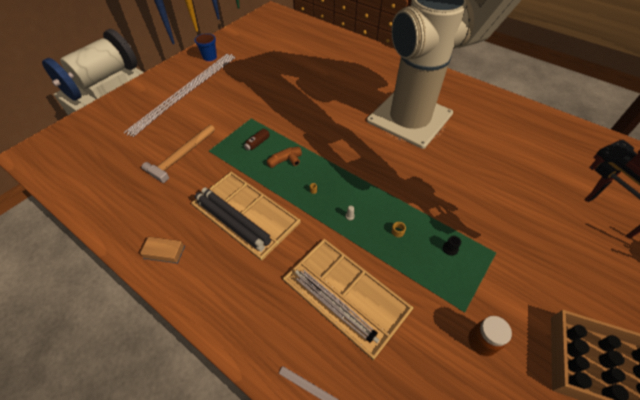

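The top view shows these parts on the mat:
- ferrule (200,246)
- wide collar (243,235)
- tip (287,224)
- narrow collar (330,227)
- derby (377,243)
- umbrella handle (417,243)

The umbrella tray is at (249,163) and the stick tray at (363,172). The scene view agrees.

```bash
cat >h.py <<'E'
import numpy as np,cv2
from scipy.spatial.transform import Rotation as R
from workcell import get_obs, vision, ctrl
def wrist(name=None):
    o=get_obs(); i=dict(vision.get_image("wrist"))
    T=np.eye(4);T[:3,:3]=R.from_rotvec(o["orientation"]).as_matrix();T[:3,3]=o["ee_pos"]
    i["T"]=T@i["T_tool_cam"]
    if name: cv2.imwrite(f"pics/{name}.png",i["pixels"][...,::-1]); np.savez(name+".npz",**i)
    return i
def ray(i,uv,z):
    uv=np.atleast_2d(uv).astype(float);T=i["T"]
    d=np.c_[(uv[:,0]-i["cx"])/i["fx"],(uv[:,1]-i["cy"])/i["fy"],np.ones(len(uv))]@T[:3,:3].T
    return T[:3,3]+d*((z-T[2,3])/d[:,2])[:,None]
def pix(i,P):
    c=(np.linalg.inv(i["T"])@np.c_[np.atleast_2d(P),np.ones(len(np.atleast_2d(P)))].T)[:3]
    return np.c_[c[0]/c[2]*i["fx"]+i["cx"],c[1]/c[2]*i["fy"]+i["cy"]]
def state():
    o=get_obs(); return o["t"],o["ee_pos"].round(1),R.from_rotvec(o["orientation"]).as_matrix().round(3).tolist(),o["qpos"].round(2)
E
python3 - <<'E'
from h import *
i=dict(np.load("top1.npz"))
for n,uv,z in [("ferr",(200,246),30),("wcol",(243,235),15),("tip",(287,224),25),("ncol",(330,227),15),("derby",(377,243),20),("uh",(417,243),25),("stray",(363,172),5),("utray",(249,163),5)]:
    print(n,ray(i,uv,z).round(0)[0],i["depth"][uv[1],uv[0]])
print(state())
E
```

```text
ferr [394. 325.  30.] 1380.4545
wcol [429. 198.  15.] 1430.4813
tip [463.  63.  25.] 1392.5386
ncol [455. -69.  15.] 1435.9424
derby [ 406. -213.   20.] 1403.4297
uh [ 407. -335.   25.] 1414.2493
stray [ 628. -172.    5.] 1434.5216
utray [654. 185.   5.] 1434.7843
(0.15, array([282.7, 556.9, 222.1]), [[-0.892, 0.453, -0.001], [0.453, 0.892, -0.001], [0.0, -0.001, -1.0]], array([ 1.08,  0.42,  1.63,  0.  ,  1.09, -0.02]))
```

Emit:
step_arm(
  plan=[
    [1,0,0,0,0,0,-0.98],
    [1,0,0,0,0,0,-0.98],
    [1,0,0,0,0,0,-0.98],
    [1,0,0,0,0,0,-0.98],
    [1,-0.54,-0.92,0,0,0,0],
    [1,-0.54,-0.92,0,0,0,0],
    [1,-0.54,-0.92,0,0,0,0],
    [1,-0.54,-0.92,0,0,0,0],
    [1,-0.54,-0.92,0,0,0,0],
    [1,-0.54,-0.92,0,0,0,0],
    [1,-0.54,-0.92,0,0,0,0],
    [1,-0.54,-0.92,0,0,0,0],
    [1,0,0,0,0,0,0],
    [1,0,0,0,0,0,0],
  ],
)

```text
t: 1.9
ee_pos: [498.8, 189.5, 222.4]
orientation: [-0.0, -3.141, -0.0]
ft_force: [-0.3, 0.3, -0.1]
width: 87.9
grasp_force: 0.0
```

```bash
python3 - <<'E'
from h import *
wrist("wA");print(state())
E
```

```text
(1.95, array([498.6, 190. , 222.5]), [[-1.0, -0.001, -0.001], [-0.001, 1.0, 0.0], [0.001, 0.0, -1.0]], array([ 0.34,  0.29,  1.83,  0.  ,  1.02, -1.23]))
```

Emit:
step_arm(
  plan=[
    [1,0,-0.98,0,0,0,0],
    [1,0,-0.98,0,0,0,0],
    [1,0,-0.98,0,0,0,0],
    [1,0,-0.98,0,0,0,0],
    [1,0,-0.98,0,0,0,0],
    [1,0,-0.98,0,0,0,0],
    [1,0,-0.98,0,0,0,0],
    [1,0,-0.98,0,0,0,0],
    [1,0,0,0,0,0,0],
    [1,0,0,0,0,0,0],
  ],
)

```text
t: 3.2
ee_pos: [499.3, -201.1, 222.4]
orientation: [0.003, -3.141, -0.001]
ft_force: [-0.7, -0.8, -0.2]
width: 87.9
grasp_force: 0.0
```

```bash
python3 - <<'E'
from h import *
wrist("wB");print(state())
E
```

```text
(3.25, array([ 499.4, -200.9,  222.5]), [[-1.0, -0.002, -0.001], [-0.002, 1.0, 0.001], [0.001, 0.001, -1.0]], array([-0.4 ,  0.3 ,  1.82,  0.  ,  1.02, -1.98]))
```

View pics/wA.png

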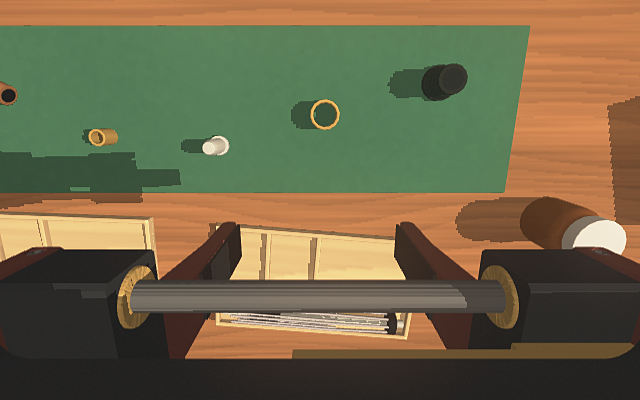

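View pics/wB.png

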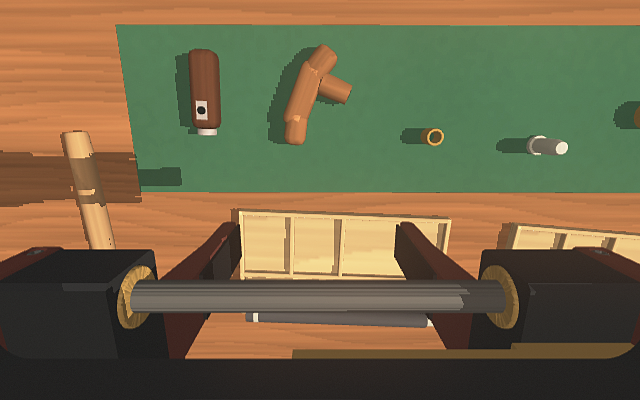

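View A shows the ferrule at (445,80), collar (325,114), tip (215,146) and the umbrella tray front edge at y≈224–240. View B shows the umbrella handle at (204,92), derby (315,93), narrow collar (432,137) and the stick tray front edge (240,209)–(450,219).

```bash
cat >>h.py <<'E'
def cloud(i):
    v,u=np.mgrid[0:400,0:640];d=i["depth"];m=d>0
    P=np.c_[(u[m]-i["cx"])/i["fx"]*d[m],(v[m]-i["cy"])/i["fy"]*d[m],d[m]]@i["T"][:3,:3].T+i["T"][:3,3]
    return P,np.c_[u[m],v[m]]
def box(P,x0,x1,y0,y1,z0,z1):
    return P[(P[:,0]>x0)&(P[:,0]<x1)&(P[:,1]>y0)&(P[:,1]<y1)&(P[:,2]>z0)&(P[:,2]<z1)]
E
python3 - <<'E'
from h import *
A,B,Tp=[dict(np.load(f)) for f in("wA.npz","wB.npz","top1.npz")]
cl={n:cloud(i)[0] for n,i in(("A",A),("B",B),("T",Tp))}
for o,c,zt,vs in[("ferr",(394,325),45,"AT"),("wcol",(429,198),27,"AT"),("tip",(463,63),45,"ABT"),("ncol",(455,-69),27,"BT"),("derby",(406,-213),29,"BT"),("uh",(407,-335),31,"BT")]:
    for v in vs:
        r=70 if o in("derby",) else 50
        q=box(cl[v],c[0]-r,c[0]+r,c[1]-r,c[1]+r,8,70)
        if len(q)<5: print(o,v,"none");continue
        zz=np.percentile(q[:,2],97);t=q[q[:,2]>zz-(4 if "col" in o or o in("ferr","tip") else 16)]
        rr=cv2.minAreaRect(t[:,:2].astype(np.float32));ce=cv2.minEnclosingCircle(t[:,:2].astype(np.float32))
        print(o,v,len(t),"ztop",zz.round(1),"rect",np.round(rr[0],1),np.round(rr[1],1),round(rr[2],1),"circ",np.round(ce[0],1),round(ce[1],1))
for v in "ABT":
    for n,c in(("s",(628,-172)),("u",(654,185))):
        q=box(cl[v],c[0]-100,c[0]+100,c[1]-160,c[1]+160,8,16)
        f=box(cl[v],c[0]-100,c[0]+100,c[1]-160,c[1]+160,3,8)
        print(v,n,len(q),cv2.minAreaRect(q[:,:2].astype(np.float32)) if len(q) else"",np.median(f[:,2]))
    m=box(cl[v],350,480,-300,300,-5,8);print("mat",np.median(m[:,2]))
E
```

```text
ferr A 723 ztop 46.9 rect [391.6 330.9] [30.3 29.9] 54.4 circ [391.3 331. ] 15.8
ferr T 49 ztop 49.1 rect [392.7 328.4] [26.8 27.6] 0.5 circ [392.8 329.1] 15.1
wcol A 255 ztop 28.8 rect [427.3 197.6] [33.2 32.2] 45.6 circ [427.4 197.6] 16.8
wcol T 24 ztop 30.8 rect [428.5 195.8] [30.6 30.1] 87.2 circ [428.  195.1] 16.3
tip A 149 ztop 46.3 rect [463.2  69.2] [13.9 14.6] 79.9 circ [463.5  69. ] 7.7
tip B 165 ztop 46.3 rect [463.2  67.8] [14.8 14.5] 52.3 circ [464.2  67.6] 8.2
tip T 16 ztop 47.4 rect [464.6  68.5] [12.3 12.2] 0.8 circ [464.5  67.4] 7.9
ncol B 134 ztop 28.7 rect [452.8 -65.3] [19.3 19. ] 39.0 circ [453.  -65.4] 10.0
ncol T 10 ztop 30.9 rect [453.3 -67.1] [17.2 15.3] 45.3 circ [454.1 -66.7] 9.4
derby B 3172 ztop 30.6 rect [ 411.  -210.3] [ 63.6 107.9] 45.8 circ [ 408.9 -212. ] 57.0
derby T 414 ztop 34.2 rect [ 410.4 -213. ] [ 63.1 105.6] 43.2 circ [ 408.1 -215.3] 56.5
uh B 2312 ztop 33.2 rect [ 405.2 -328.3] [28.8 91.3] 88.0 circ [ 405.2 -329.6] 46.4
uh T 283 ztop 36.2 rect [ 405.7 -329.6] [29.9 89.2] 88.0 circ [ 405.4 -331.2] 45.0
A s 1228 ((576.0137329101562, -131.88619995117188), (64.77543640136719, 209.8651580810547), 4.407801628112793) 5.403895074365153
A u 2208 ((652.2698364257812, 187.62167358398438), (273.3529968261719, 151.59613037109375), 84.91218566894531) 5.53530866257006
mat 3.401020050185849
B s 2886 ((625.8448486328125, -167.68316650390625), (273.70269775390625, 150.4733123779297), 88.25711822509766) 5.524998837491012
B u 1029 ((584.2229614257812, 137.44854736328125), (166.5299835205078, 33.81476593017578), 88.76200866699219) 5.594284409074589
mat 3.526745971684761
T s 1187 ((626.6568603515625, -172.09072875976562), (191.08441162109375, 315.9599304199219), 1.6089621782302856) 5.276773099036632
T u 1381 ((652.6337890625, 184.55166625976562), (192.67881774902344, 317.81500244140625), 2.2380149364471436) 5.381937207015994
mat 3.682054499379092
```

```bash
cat >>h.py <<'E'
def tray(n,x,y):
    c,a={"s":((625.8,-167.7),-1.74),"u":((652.3,187.6),-5.09)}[n];a=np.radians(a)
    return np.round([c[0]+x*np.cos(a)-y*np.sin(a),c[1]+x*np.sin(a)+y*np.cos(a)],1)
E
python3 - <<'E'
from h import *
B=dict(np.load("wB.npz"));P=cloud(B)[0]
q=box(P,340,480,-280,-140,18,60)[:,:2]
yaw=np.radians(-25)
for k in range(8):
    c,s=np.cos(yaw),np.sin(yaw);L=q@np.array([[c,-s],[s,c]])  # local
    lo,hi=L.min(0),L.max(0);o=(lo+hi)/2
    M=L-o
    e=[M[(abs(M[:,0]-x)<4)][:,1].min() for x in range(-44,45,4)]  # outer bar edge
    yaw+=np.polyfit(range(-44,45,4),e,1)[0]*.7
print(np.degrees(yaw),hi-lo,np.round(e,1))
Rm=np.array([[c,-s],[s,c]]);print("origin",Rm@o,"grasp",Rm@(o+[8,-16]))
n=M[M[:,1]>5];print("neck x",n[:,0].min(),n[:,0].max())
print("derby origin tgt",tray("s",-27,66),"collar",tray("s",-29,-35),"ferr",tray("s",-29,-101),"uh",tray("u",-29,66),"tip",tray("u",-29,-101))
E
```

```text
-21.689321281517703 [113.96476514  61.85253578] [-24.3 -25.7 -28.8 -30.2 -30.2 -30.5 -30.5 -30.3 -30.6 -30.6 -30.8 -30.8
 -30.7 -30.8 -30.8 -30.7 -30.9 -30.9 -30.9 -30.6 -28.9 -25.1 -23.3]
origin [ 413.08774987 -201.46432268] grasp [ 414.60754772 -219.28818911]
neck x -31.832809900994164 -7.935225723363544
derby origin tgt [ 600.8 -100.9] collar [ 595.8 -201.8] ferr [ 593.7 -267.8] uh [629.3 255.9] tip [614.5  89.6]
```

Emit:
step_arm(
  plan=[
    [1,0.85,-0.18,0,0,0,0],
    [1,0.84,-0.18,0,0,0,0],
    [1,0,0,0.6,0,0,0.79],
    [1,0,0,0.6,0,0,0.79],
    [1,0,0,0.6,0,0,0.79],
    [1,0,0,0.6,0,0,0.79],
    [1,0,0,0.6,0,0,0],
    [1,0,0,0.6,0,0,0],
    [1,0,0,0.3,0,0,0],
    [1,0,0,0.28,0,0,0],
    [1,0,0,0,0,0,0],
    [1,0,0,0,0,0,0],
  ],
)

```text
t: 4.75
ee_pos: [415.3, -220.8, 14.3]
orientation: [0.591, 3.085, -0.001]
ft_force: [0.2, -0.5, 0.3]
width: 87.8
grasp_force: 0.0
```

```bash
python3 - <<'E'
from h import *
wrist("wC");print(state())
E
```

```text
(4.8, array([ 415.4, -220.9,   14.4]), [[-0.929, 0.37, 0.001], [0.37, 0.929, -0.001], [-0.001, -0.0, -1.0]], array([-0.51,  0.57,  2.07,  0.  ,  0.5 , -1.71]))
```

View pics/wC.png

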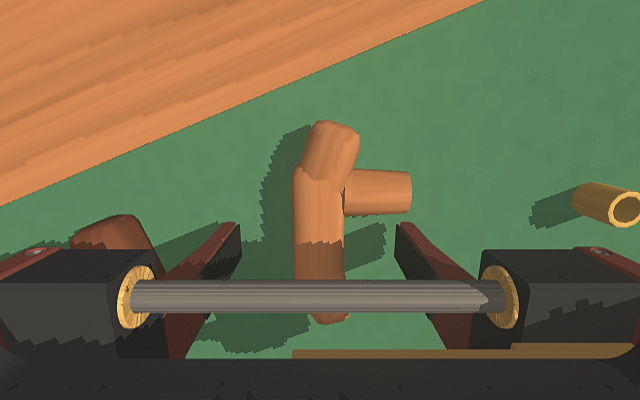

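The wrist view shows the bar vertical at column 318, midway between the fingers, with the neck clear of the right one. I'll close and lift.

Emit:
step_arm(
  plan=[
    [1,0,0,0.04,0,0,0],
    [-1,0,0,0,0,0,0],
    [-1,0,0,0,0,0,0],
    [-1,0,0,0,0,0,0],
    [-1,0,0,0,0,0,0],
    [-1,0,0,0,0,0,0],
    [-1,0,0,0,0,0,0],
    [-1,0,0,0,0,0,0],
  ],
)

```text
t: 5.8
ee_pos: [414.9, -220.6, 11.7]
orientation: [-0.591, -3.085, 0.0]
ft_force: [-0.3, -0.6, 0.5]
width: 27.5
grasp_force: 30.0
```

Emit:
step_arm(
  plan=[
    [-1,0,0,-0.5,0,0,0],
    [-1,0,0,-0.9,0,0,0],
    [-1,0,0,-0.6,0,0,0.926],
    [-1,0,0,0,0,0,0.926],
    [-1,0,0,0,0,0,0.926],
    [-1,0,0,0,0,0,0.926],
    [-1,0,0,0,0,0,0.926],
    [-1,0,0,0,0,0,0.926],
    [-1,0,0,0,0,0,0.926],
    [-1,0,0,0,0,0,0.926],
    [-1,0,0,0,0,0,0.926],
    [-1,0,0,0,0,0,0.926],
    [-1,0,0,0,0,0,0.93],
    [-1,0.46,0.66,0,0,0,0],
    [-1,0.46,0.66,0,0,0,0],
    [-1,0.47,0.66,0,0,0,0],
    [-1,0.47,0.67,0,0,0,0],
    [-1,0.47,0.67,0,0,0,0],
    [-1,0,0,0,0,0,0],
    [-1,0,0,0,0,0,0],
  ],
)

```text
t: 8.3
ee_pos: [583.2, -109.2, 111.2]
orientation: [-2.254, -2.187, 0.002]
ft_force: [-0.6, 0.2, -0.5]
width: 28.1
grasp_force: 30.0
```

```bash
python3 - <<'E'
from h import *
wrist("wD");print(state())
E
```

```text
(8.35, array([ 583. , -109.6,  111.2]), [[0.031, 1.0, -0.002], [1.0, -0.031, 0.0], [0.0, -0.002, -1.0]], array([-0.21,  0.52,  1.77, -0.  ,  0.85, -0.17]))
```

View pics/wD.png

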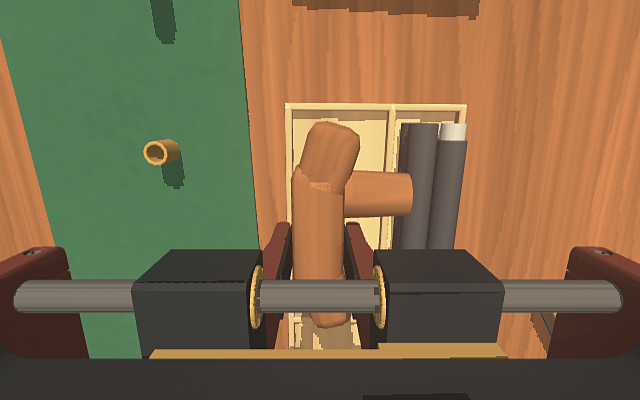

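Seen from the wrist, the derby is held flat and straight with its neck toward the stick. I'll check its extents in the tray frame before lowering it.

```bash
cat >>h.py <<'E'
def tf(n,P):
    c,a={"s":((625.8,-167.7),-1.74),"u":((652.3,187.6),-5.09)}[n];a=np.radians(a);d=P[:,:2]-c
    return np.c_[d@[np.cos(a),np.sin(a)],d@[-np.sin(a),np.cos(a)],P[:,2]]
E
python3 - <<'E'
from h import *
i=dict(np.load("wD.npz"));P,uv=cloud(i)
hsv=cv2.cvtColor(i["pixels"],cv2.COLOR_RGB2HSV)
m=(P[:,2]>100)&(P[:,2]<150)&(uv[:,1]<330);s=hsv[uv[:,1],uv[:,0]];m&=(s[:,1]>110)&(s[:,0]>3)&(s[:,0]<20)&(s[:,2]>90)&(uv[:,0]>285)&(uv[:,0]<415)
q=tf("s",P[m]);print(len(q),np.percentile(q,[0,1,50,99,100],axis=0).round(1))
w=tf("s",P[(P[:,2]>9)&(P[:,2]<16)]);w=w[(abs(w[:,0])<90)&(abs(w[:,1])<150)];print(w.min(0),w.max(0))
print(tf("s",np.array([[583.,-109.6,0]])))
E
```

```text
12052 [[-62.   10.4 110.4]
 [-57.7  15.2 117.4]
 [-37.5  85.4 127.8]
 [  1.1 121.2 142.8]
 [  3.  123.4 150. ]]
[ -73.95962928 -101.12591651    9.00162053] [ 77.96061077 136.57564938  15.94440012]
[[-44.54441712  56.77362859   0.        ]]
```

Emit:
step_arm(
  plan=[
    [-1,0,0.02,0.6,0,0,0],
    [-1,0,0,0.6,0,0,0],
    [-1,0,0,0.4,0,0,0],
    [-1,0,0,0.2,0,0,0],
    [-1,0,0,0.1,0,0,0],
    [-1,0,0,0,0,0,0],
    [-1,0,0,0,0,0,0],
    [-1,0,0,0,0,0,0],
  ],
)

```text
t: 9.35
ee_pos: [585.8, -109.3, 17.3]
orientation: [2.254, 2.187, 0.001]
ft_force: [-0.5, -0.2, 0.0]
width: 27.7
grasp_force: 30.0
```

Emit:
step_arm(
  plan=[
    [-1,0,0,0.05,0,0,0],
    [-1,0,0,0,0,0,0],
    [-0.7,0,0,0,0,0,0],
    [-0.4,0,0,0,0,0,0],
    [-0.1,0,0,0,0,0,0],
    [-0.1,0,0,0,0,0,0],
    [-0.1,0,0,0,0,0,0],
    [-0.1,0,0,0,0,0,0],
  ],
)

```text
t: 10.35
ee_pos: [585.4, -109.3, 14.2]
orientation: [2.255, 2.187, 0.0]
ft_force: [0.2, 0.1, -0.2]
width: 39.3
grasp_force: 0.0
```

Emit:
step_arm(
  plan=[
    [-0.1,0,0,-0.6,0,0,0],
    [0,0,0,-0.9,0,0,0],
    [0.5,0,0,-0.9,0,0,0],
    [1,0.863,-0.478,0,0,0,0],
    [1,0.863,-0.478,0,0,0,0],
    [1,0.863,-0.478,0,0,0,0],
    [1,0.863,-0.478,0,0,0,0],
    [1,0.863,-0.478,0,0,0,0],
    [1,0.863,-0.478,0,0,0,0],
    [1,0.863,-0.478,0,0,0,0],
    [1,0,0,0.6,0,0,0],
    [1,0,0,0.3,0,0,0],
    [1,0,0,0,0,0,0],
    [1,0,0,0,0,0,0],
  ],
)

```text
t: 12.1
ee_pos: [428.0, 197.3, 89.5]
orientation: [2.256, 2.186, 0.0]
ft_force: [-0.0, -0.1, 0.1]
width: 87.7
grasp_force: 0.0
```

```bash
python3 - <<'E'
from h import *
i=wrist("wE");print(state());P=cloud(i)[0]
q=box(P,380,475,150,245,20,34);print(len(q),cv2.minEnclosingCircle(q[:,:2].astype(np.float32)),q[:,:2].min(0),q[:,:2].max(0),np.percentile(q[:,2],90))
t=vision.get_image("top");cv2.imwrite("pics/top2.png",cv2.resize(t["pixels"][130:280,170:460,::-1],None,fx=2.7,fy=2.7));np.savez("top2.npz",**t)
E
```

```text
(12.15, array([428.1, 197.4,  89.7]), [[0.032, 0.999, 0.001], [0.999, -0.032, 0.0], [0.0, 0.001, -1.0]], array([0.41, 0.42, 2.05, 0.  , 0.67, 0.44]))
685 ((427.5735168457031, 198.17251586914062), 16.988733291625977) [411.15394932 181.26522508] [444.39814442 214.71022085] 27.9997579477865
```

View pics/top2.png

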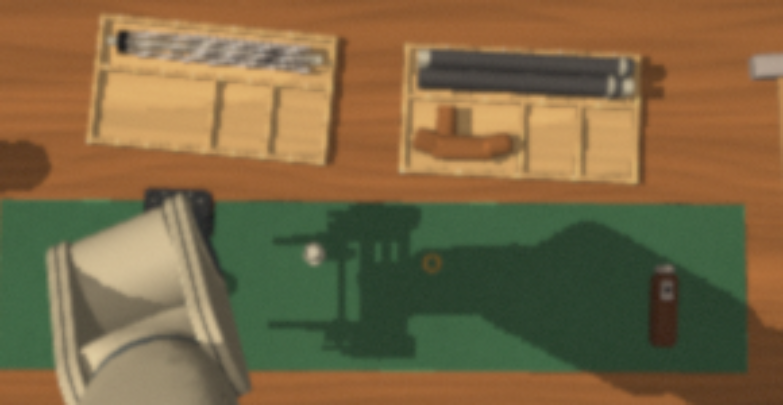

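The derby lies flat in the long bay at crop (465,140). The collar sits under the gripper, so I'll descend and grip it.

Emit:
step_arm(
  plan=[
    [1,0,0,0.6,0,0,0],
    [1,0,0,0.6,0,0,0],
    [1,0,0,0.35,0,0,0],
    [1,0,0,0.1,0,0,0],
    [1,0,0,0,0,0,0],
    [-1,0,0,0,0,0,0],
    [-1,0,0,0,0,0,0],
    [-1,0,0,0,0,0,0],
    [-1,0,0,0,0,0,0],
    [-1,0,0,0,0,0,0],
    [-1,0,0,0,0,0,0],
    [-1,0,0,0,0,0,0],
  ],
)

```text
t: 13.7
ee_pos: [427.4, 197.7, 6.7]
orientation: [-2.255, -2.187, 0.0]
ft_force: [0.4, -0.1, 0.9]
width: 33.0
grasp_force: 30.0
```

Emit:
step_arm(
  plan=[
    [-1,0,0,-0.4,0,0,0],
    [-1,0,0,-0.9,0,0,0],
    [-1,0,0,-0.9,0,0,0],
    [-1,-0.876,0.401,0,0,0,0],
    [-1,-0.876,0.401,0,0,0,0],
    [-1,-0.876,0.401,0,0,0,0],
    [-1,-0.876,0.401,0,0,0,0],
    [-1,-0.876,0.401,0,0,0,0],
    [-1,-0.876,0.401,0,0,0,0],
    [-1,-0.876,0.401,0,0,0,0],
    [-1,-0.876,0.401,0,0,0,0],
    [-1,-0.876,0.401,0,0,0,0],
    [-1,0,0,0.6,0,0,0],
    [-1,0,0,0.6,0,0,0],
    [-1,0,0,0.4,0,0,0],
    [-1,0,0,0,0,0,0],
    [-1,0,0,0,0,0,0],
  ],
)

```text
t: 15.82
ee_pos: [596.3, -201.9, 37.5]
orientation: [2.254, 2.187, 0.001]
ft_force: [0.1, 0.1, 0.1]
width: 33.4
grasp_force: 30.0
```

Emit:
step_arm(
  plan=[
    [-1,0,0,0.4,0,0,0],
    [-1,0,0,0.16,0,0,0],
    [-1,0,0,0,0,0,0],
    [-1,0,0,0,0,0,0],
    [-1,0,0,0,0,0,0],
  ],
)

```text
t: 16.45
ee_pos: [595.6, -201.8, 8.5]
orientation: [-2.255, -2.187, 0.0]
ft_force: [-0.0, -0.3, 0.0]
width: 33.1
grasp_force: 30.0
```

Emit:
step_arm(
  plan=[
    [-0.6,0,0,0,0,0,0],
    [-0.2,0,0,0,0,0,0],
    [-0.02,0,0,0,0,0,0],
    [-0.02,0,0,0,0,0,0],
    [-0.02,0,0,-0.3,0,0,0],
    [-0.02,0,0,-0.6,0,0,0],
    [-0.02,0,0,-0.8,0,0,0],
    [0.3,0,0,-0.8,0,0,0],
    [1,0.877,-0.367,0,0,0,0],
    [1,0.877,-0.367,0,0,0,0],
    [1,0.877,-0.367,0,0,0,0],
    [1,0.877,-0.367,0,0,0,0],
    [1,0.877,-0.367,0,0,0,0],
    [1,0.877,-0.367,0,0,0,0],
    [1,0.877,-0.367,0,0,0,0],
    [1,0.877,-0.367,0,0,0,0],
    [1,0.877,-0.367,0,0,0,0],
    [1,0.877,-0.367,0,0,0,0],
    [1,0.877,-0.367,0,0,0,0],
    [1,0.877,-0.367,0,0,0,0],
  ],
)

```text
t: 18.95
ee_pos: [391.2, 332.6, 134.9]
orientation: [2.255, 2.187, 0.002]
ft_force: [1.8, -0.2, 0.5]
width: 87.8
grasp_force: 0.0
```

Emit:
step_arm(
  plan=[
    [1,0,0,0.3,0,0,0],
    [1,0,0,0,0,0,0],
    [1,0,0,0,0,0,0],
  ],
)

```text
t: 19.32
ee_pos: [392.0, 329.7, 118.7]
orientation: [2.257, 2.186, -0.001]
ft_force: [0.2, 0.3, -0.1]
width: 87.8
grasp_force: 0.0
```

```bash
python3 - <<'E'
from h import *
i=wrist("wF");print(state());P=cloud(i)[0]
q=box(P,350,430,290,370,42,52);print(len(q),cv2.minEnclosingCircle(q[:,:2].astype(np.float32)),q[:,:2].min(0),q[:,:2].max(0),np.percentile(q[:,2],90))
t=vision.get_image("top");cv2.imwrite("pics/top3.png",cv2.resize(t["pixels"][130:280,170:460,::-1],None,fx=2.7,fy=2.7));np.savez("top3.npz",**t)
E
```

```text
(19.375, array([392.2, 329.8, 118.9]), [[0.032, 0.999, -0.0], [0.999, -0.032, -0.0], [-0.0, -0.0, -1.0]], array([ 0.68,  0.41,  1.95, -0.  ,  0.78,  0.71]))
1103 ((391.6352844238281, 331.57196044921875), 15.511061668395996) [376.796057  316.3936764] [406.73281688 346.94329225] 46.52774637311062
```

View pics/top3.png

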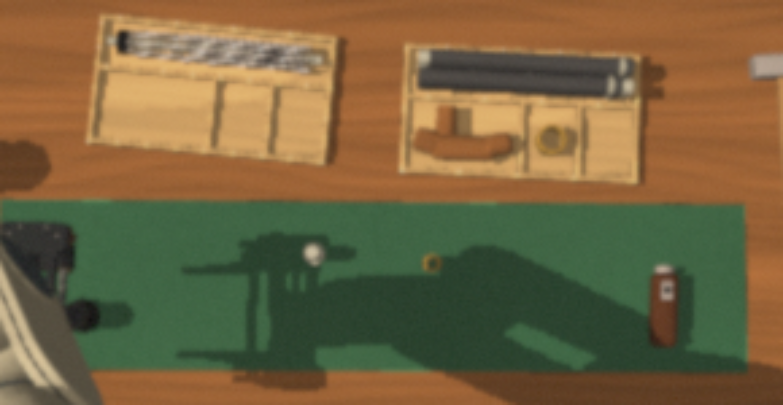

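The collar stands in the middle bay at crop (553,140). The ferrule's foot and cone are wider than its body, so I'll grip with the fingertips above the cone (TCP about 26).

Emit:
step_arm(
  plan=[
    [1,0.034,-0.01,0.6,0,0,0],
    [1,0,0,0.6,0,0,0],
    [1,0,0,0.4,0,0,0],
    [1,0,0,0.25,0,0,0],
    [1,0,0,0,0,0,0],
    [-1,0,0,0,0,0,0],
    [-1,0,0,0,0,0,0],
    [-1,0,0,0,0,0,0],
    [-1,0,0,0,0,0,0],
    [-1,0,0,0,0,0,0],
    [-1,0,0,0,0,0,0],
    [-1,0,0,0,0,0,0],
  ],
)

```text
t: 20.92
ee_pos: [391.3, 332.6, 26.2]
orientation: [2.255, 2.187, 0.0]
ft_force: [-0.3, -0.2, 0.1]
width: 29.8
grasp_force: 30.0
```

Emit:
step_arm(
  plan=[
    [-1,0,0,-0.3,0,0,0],
    [-1,0,0,-0.8,0,0,0],
    [-1,0,0,-0.8,0,0,0],
    [-1,-0.847,0.314,0,0,0,0],
    [-1,-0.847,0.314,0,0,0,0],
    [-1,-0.847,0.314,0,0,0,0],
    [-1,-0.847,0.314,0,0,0,0],
    [-1,-0.847,0.314,0,0,0,0],
    [-1,-0.847,0.314,0,0,0,0],
    [-1,-0.847,0.314,0,0,0,0],
    [-1,-0.847,0.314,0,0,0,0],
    [-1,-0.847,0.314,0,0,0,0],
    [-1,-0.847,0.314,0,0,0,0],
    [-1,-0.847,0.314,0,0,0,0],
    [-1,-0.847,0.314,0,0,0,0],
    [-1,-0.847,0.314,0,0,0,0],
    [-1,-0.847,0.314,0,0,0,0],
    [-1,0,0,0,0,0,0],
    [-1,0,0,0,0,0,0],
  ],
)

```text
t: 23.3
ee_pos: [592.2, -266.3, 121.5]
orientation: [-2.255, -2.186, 0.0]
ft_force: [0.3, 0.1, -0.4]
width: 29.7
grasp_force: 30.0
```

Lower by 92.5 to z ≈ 29, with a small y correction.

Emit:
step_arm(
  plan=[
    [-1,-0.02,0.02,0.6,0,0,0],
    [-1,0,0,0.6,0,0,0],
    [-1,0,0,0.4,0,0,0],
    [-1,0,0,0.22,0,0,0],
    [-1,0,0,0,0,0,0],
    [-1,0,0,0,0,0,0],
    [-1,0,0,0,0,0,0],
  ],
)

```text
t: 24.18
ee_pos: [594.3, -268.1, 31.2]
orientation: [2.254, 2.186, 0.001]
ft_force: [0.1, -0.1, -1.2]
width: 30.0
grasp_force: 30.0
```

Emit:
step_arm(
  plan=[
    [-1,0,0,0.05,0,0,0],
    [-1,0,0,0,0,0,0],
    [-0.6,0,0,0,0,0,0],
    [-0.2,0,0,0,0,0,0],
    [-0.02,0,0,0,0,0,0],
    [-0.02,0,0,0,0,0,0],
    [-0.02,0,0,-0.3,0,0,0],
    [-0.02,0,0,-0.8,0,0,0],
    [0,0,0,-0.8,0,0,0],
    [1,-0.266,-0.756,0,0,0,0],
    [1,-0.266,-0.756,0,0,0,0],
    [1,-0.266,-0.756,0,0,0,0],
    [1,-0.266,-0.756,0,0,0,0],
    [1,-0.266,-0.756,0,0,0,0],
  ],
)

```text
t: 25.92
ee_pos: [401.9, -329.0, 123.8]
orientation: [2.254, 2.186, 0.0]
ft_force: [-0.8, 0.1, -0.5]
width: 87.0
grasp_force: 0.0
```

Emit:
step_arm(
  plan=[
    [1,0,0,0,0,0,-1],
    [1,0,0,0,0,0,-1],
    [1,0,0,0,0,0,-1],
    [1,0,0,0,0,0,-1],
    [1,0,0,0,0,0,-1],
    [1,0,0,0,0,0,-1],
    [1,0,0,0,0,0,-1],
    [1,0,0,0,0,0,-1],
    [1,0,0,0,0,0,-1],
    [1,0,0,0,0,0,-1],
    [1,0,0,0,0,0,-1],
    [1,0,0,0,0,0,-1],
    [1,0,0,0,0,0,-1],
    [1,0,0,0,0,0,0],
    [1,0,0,0,0,0,0],
  ],
)

```text
t: 27.8
ee_pos: [403.0, -328.6, 123.2]
orientation: [0.069, 3.14, -0.001]
ft_force: [-0.5, 0.3, -0.6]
width: 87.7
grasp_force: 0.0
```

```bash
python3 - <<'E'
from h import *
i=wrist("wG");print(state());P=cloud(i)[0]
q=box(P,345,465,-375,-285,20,36);print(len(q),cv2.minAreaRect(q[:,:2].astype(np.float32)),q[:,:2].min(0),q[:,:2].max(0))
t=vision.get_image("top");cv2.imwrite("pics/top4.png",cv2.resize(t["pixels"][130:280,170:460,::-1],None,fx=2.7,fy=2.7));np.savez("top4.npz",**t)
q=tf("s",cloud(t)[0]);q=q[(q[:,2]>14)&(q[:,2]<60)&(q[:,0]<9)&(q[:,0]>-67)]
for a,b in((1,131),(-65,-5),(-131,-71)):
    s=q[(q[:,1]>a)&(q[:,1]<b)];print(len(s),s.min(0).round(1),s.max(0).round(1)) if len(s) else 0
E
```

```text
(27.85, array([ 402.9, -328.5,  123.1]), [[-0.999, 0.043, 0.0], [0.043, 0.999, -0.0], [-0.0, -0.0, -1.0]], array([-0.71,  0.42,  1.93,  0.  ,  0.79, -2.23]))
3245 ((405.0522155761719, -329.4952697753906), (30.040987014770508, 92.30522155761719), 87.69255065917969) [ 358.82773636 -345.71068158] [ 451.26121823 -313.50591961]
423 [-66.8   9.2  14. ] [  8.7 130.9  42.9]
62 [-61.5 -54.6  14. ] [ 4.4 -5.2 38.8]
131 [ -46.6 -130.9   14.4] [  6.7 -71.8  57.4]
```

View pics/top4.png

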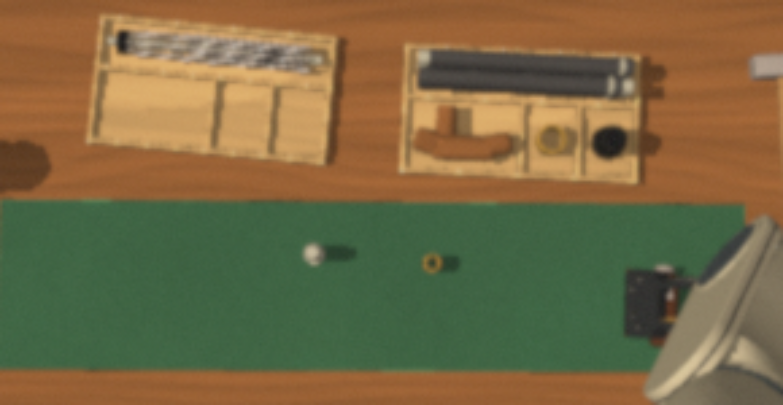

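Ferrule stands in the end bay at crop (609,142). The gripper is over the umbrella handle, so I'll descend and close.

Emit:
step_arm(
  plan=[
    [1,0,-0.02,0.7,0,0,0],
    [1,0,0,0.7,0,0,0],
    [1,0,0,0.5,0,0,0],
    [1,0,0,0.3,0,0,0],
    [1,0,0,0.1,0,0,0],
    [1,0,0,0,0,0,0],
    [-1,0,0,0,0,0,0],
    [-1,0,0,0,0,0,0],
    [-1,0,0,0,0,0,0],
    [-1,0,0,0,0,0,0],
    [-1,0,0,0,0,0,0],
    [-1,0,0,0,0,0,0],
    [-1,0,0,0,0,0,0],
  ],
)

```text
t: 29.52
ee_pos: [402.8, -329.4, 7.6]
orientation: [-0.065, -3.141, -0.0]
ft_force: [-0.5, 0.1, -0.3]
width: 29.7
grasp_force: 30.0
```

Emit:
step_arm(
  plan=[
    [-1,0,0,-0.4,0,0,0],
    [-1,0,0,-0.9,0,0,0],
    [-1,0,0,-0.9,0,0,0.963],
    [-1,0,0,0,0,0,0.963],
    [-1,0,0,0,0,0,0.963],
    [-1,0,0,0,0,0,0.963],
    [-1,0,0,0,0,0,0.963],
    [-1,0,0,0,0,0,0.963],
    [-1,0,0,0,0,0,0.963],
    [-1,0,0,0,0,0,0.963],
    [-1,0,0,0,0,0,0.963],
    [-1,0,0,0,0,0,0.963],
    [-1,0,0,0,0,0,0.963],
    [-1,0,0,0,0,0,0.963],
    [-1,0,0,0,0,0,0.963],
    [-1,0,0,0,0,0,0.963],
  ],
)

```text
t: 31.52
ee_pos: [402.6, -329.3, 117.5]
orientation: [-2.321, -2.116, 0.0]
ft_force: [-1.3, 0.6, -0.2]
width: 29.7
grasp_force: 30.0
```

Emit:
step_arm(
  plan=[
    [-1,0.865,0.248,0,0,0,0],
    [-1,0.865,0.248,0,0,0,0],
    [-1,0.865,0.248,0,0,0,0],
    [-1,0.865,0.248,0,0,0,0],
    [-1,0.865,0.248,0,0,0,0],
    [-1,0.865,0.248,0,0,0,0],
    [-1,0.865,0.248,0,0,0,0],
    [-1,0.865,0.248,0,0,0,0],
    [-1,0.865,0.248,0,0,0,0],
    [-1,0.865,0.248,0,0,0,0],
    [-1,0.865,0.248,0,0,0,0],
    [-1,0.865,0.248,0,0,0,0],
    [-1,0.865,0.248,0,0,0,0],
    [-1,0.865,0.248,0,0,0,0],
    [-1,0,0,0,0,0,0],
    [-1,0,0,0,0,0,0],
    [-1,0,0,0,0,0,0],
  ],
)

```text
t: 33.65
ee_pos: [628.6, 257.0, 117.4]
orientation: [-2.318, -2.12, 0.002]
ft_force: [-0.5, -0.2, 0.2]
width: 29.7
grasp_force: 30.0
```

```bash
python3 - <<'E'
from h import *
i=wrist("wH");s=state();print(s,tf("u",np.array([s[1]])))
w=tf("u",box(cloud(i)[0],500,800,0,400,9,16));w=w[(abs(w[:,0])<90)&(abs(w[:,1])<150)];print(w.min(0),w.max(0))
E
```

```text
(33.7, array([628.8, 257.1, 117.6]), [[0.09, 0.996, -0.001], [0.996, -0.09, -0.0], [-0.0, -0.001, -1.0]], array([ 0.37,  0.62,  1.56, -0.  ,  0.96,  0.46])) [[-29.5734008   67.14100062 117.6       ]]
[ -75.11723189 -100.21295119    9.00027516] [ 75.16537503 136.82070036  15.99717835]
```

View pics/wH.png

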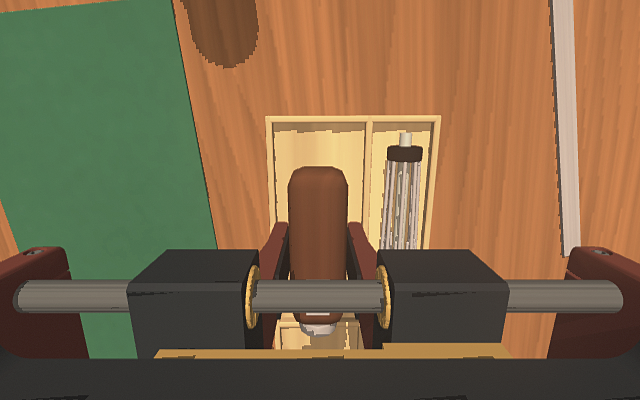

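The handle is held straight between the bay walls, so I'll lower it.

Emit:
step_arm(
  plan=[
    [-1,0,0,0.7,0,0,0],
    [-1,0,0,0.7,0,0,0],
    [-1,0,0,0.5,0,0,0],
    [-1,0,0,0.22,0,0,0],
    [-1,0,0,0,0,0,0],
    [-1,0,0,0,0,0,0],
    [-1,0,0,0,0,0,0],
  ],
)

```text
t: 34.58
ee_pos: [629.8, 258.5, 12.7]
orientation: [2.317, 2.121, 0.002]
ft_force: [0.3, -0.3, -0.7]
width: 29.6
grasp_force: 30.0
```

Emit:
step_arm(
  plan=[
    [-1,0,0,0.045,0,0,0],
    [-1,0,0,0,0,0,0],
    [-0.6,0,0,0,0,0,0],
    [-0.2,0,0,0,0,0,0],
    [-0.08,0,0,0,0,0,0],
    [-0.08,0,0,0,0,0,0],
    [-0.08,0,0,-0.3,0,0,0],
    [-0.08,0,0,-0.8,0,0,0],
    [-0.08,0,0,-0.8,0,0,0],
    [0,0,0,-0.4,0,0,0],
    [0.5,-0.814,-0.594,0,0,0,0],
    [0.5,-0.814,-0.594,0,0,0,0],
    [0.5,-0.814,-0.594,0,0,0,0],
    [0.5,-0.814,-0.594,0,0,0,0],
    [0.5,-0.814,-0.594,0,0,0,0],
    [0.5,0,0,0.2,0,0,0],
    [0.5,0,0,0,0,0,0],
    [0.5,0,0,0,0,0,0],
  ],
)

```text
t: 36.83
ee_pos: [464.4, 69.4, 114.5]
orientation: [2.316, 2.122, 0.001]
ft_force: [-0.3, -0.1, -0.3]
width: 66.0
grasp_force: 0.0
```

```bash
python3 - <<'E'
from h import *
i=wrist("wI");print(state());P=cloud(i)[0]
q=box(P,430,500,35,105,42,50);print(len(q),cv2.minEnclosingCircle(q[:,:2].astype(np.float32)),q[:,:2].min(0),q[:,:2].max(0))
E
```

```text
(36.875, array([464.3,  69.5, 114.5]), [[0.087, 0.996, 0.001], [0.996, -0.087, 0.0], [0.0, 0.001, -1.0]], array([0.12, 0.37, 2.04, 0.  , 0.73, 0.21]))
283 ((463.7536926269531, 69.48822784423828), 7.971567630767822) [455.92291673  61.64311128] [471.27574096  77.075558  ]
```

Emit:
step_arm(
  plan=[
    [0.5,0,-0.01,0.7,0,0,0],
    [0.5,0,0,0.7,0,0,0],
    [0.5,0,0,0.4,0,0,0],
    [0.5,0,0,0.22,0,0,0],
    [0.5,0,0,0,0,0,0],
    [-1,0,0,0,0,0,0],
    [-1,0,0,0,0,0,0],
    [-1,0,0,0,0,0,0],
    [-1,0,0,0,0,0,0],
    [-1,0,0,0,0,0,0],
    [-1,0,0,0,0,0,0],
    [-1,0,0,0,0,0,0],
  ],
)

```text
t: 38.38
ee_pos: [462.9, 68.8, 13.5]
orientation: [2.317, 2.121, 0.0]
ft_force: [-0.5, 0.4, 3.6]
width: 18.0
grasp_force: 30.0
```

Emit:
step_arm(
  plan=[
    [-1,0,0,-0.3,0,0,0],
    [-1,0,0,-0.8,0,0,0],
    [-1,0,0,-0.8,0,0,0],
    [-1,0.17,0.745,0,0,0,0],
    [-1,0.17,0.745,0,0,0,0],
    [-1,0.17,0.745,0,0,0,0],
    [-1,0.17,0.745,0,0,0,0],
    [-1,0,0,0,0,0,0],
    [-1,0,0,0.7,0,0,0],
    [-1,0,0,0.7,0,0,0],
    [-1,0,0,0.35,0,0,0],
    [-1,0,0,0,0,0,0],
    [-1,0,0,0,0,0,0],
    [-1,0,0,0,0,0,0],
  ],
)

```text
t: 40.12
ee_pos: [615.1, 89.6, 22.3]
orientation: [2.317, 2.12, 0.003]
ft_force: [0.2, 0.5, 0.5]
width: 17.6
grasp_force: 30.0
```

Emit:
step_arm(
  plan=[
    [-1,0,0,0.13,0,0,0],
    [-1,0,0,0,0,0,0],
    [-1,0,0,0,0,0,0],
    [-1,0,0,0,0,0,0],
  ],
)

```text
t: 40.62
ee_pos: [615.3, 89.6, 15.1]
orientation: [2.316, 2.12, 0.003]
ft_force: [1.9, 0.6, 5.2]
width: 17.6
grasp_force: 30.0
```

The 5 N reading says the tip is on the floor. Release, lift and step back to look.

Emit:
step_arm(
  plan=[
    [-0.7,0,0,0,0,0,0],
    [-0.4,0,0,0,0,0,0],
    [-0.3,0,0,0,0,0,0],
    [-0.3,0,0,0,0,0,0],
    [-0.3,0,0,-0.3,0,0,0],
    [-0.3,0,0,-0.8,0,0,0],
    [-0.3,0,0,-0.9,0,0,0],
    [-0.3,0,0,-0.9,0,0,0],
    [-0.3,0,0,-0.9,0,0,0],
    [-0.3,-0.8,-0.5,0,0,0,0],
    [-0.3,-0.8,-0.5,0,0,0,0],
    [-0.3,-0.8,-0.5,0,0,0,0],
    [-0.3,-0.8,-0.5,0,0,0,0],
    [-0.3,0,0,0,0,0,0],
    [-0.3,0,0,0,0,0,0],
    [-0.3,0,0,0,0,0,0],
  ],
)

```text
t: 42.62
ee_pos: [501.4, -60.4, 204.8]
orientation: [2.316, 2.122, 0.001]
ft_force: [0.3, -0.4, -0.1]
width: 31.1
grasp_force: 0.0
```

```bash
python3 - <<'E'
from h import *
a=vision.get_image("scene")["pixels"][150:360,170:430,::-1];b=vision.get_image("top")["pixels"][130:280,170:460,::-1]
cv2.imwrite("pics/s5.png",cv2.resize(a,(743,600),interpolation=cv2.INTER_CUBIC));cv2.imwrite("pics/t5.png",cv2.resize(b,None,fx=2.7,fy=2.7))
i=wrist("wJ");P=cloud(i)[0]
for n in "su":
    q=tf(n,np.r_[P,cloud(vision.get_image("scene"))[0]])
    for a,b in((1,131),(-65,-5),(-131,-71)):
        s=q[(q[:,1]>a+2)&(q[:,1]<b-2)&(q[:,0]>-67)&(q[:,0]<9)&(q[:,2]>15)&(q[:,2]<60)];print(n,a,len(s),np.percentile(s,[2,98],axis=0).round(0).tolist() if len(s) else 0)
E
```

```text
s 1 3391 [[-56.0, 18.0, 17.0], [2.0, 121.0, 33.0]]
s -65 103 [[-45.0, -49.0, 15.0], [-14.0, -17.0, 33.0]]
s -131 178 [[-43.0, -114.0, 16.0], [-14.0, -84.0, 51.0]]
u 1 557 [[-42.0, 24.0, 18.0], [-15.0, 111.0, 37.0]]
u -65 0 0
u -131 572 [[-37.0, -110.0, 17.0], [-22.0, -92.0, 49.0]]
```

View pics/s5.png

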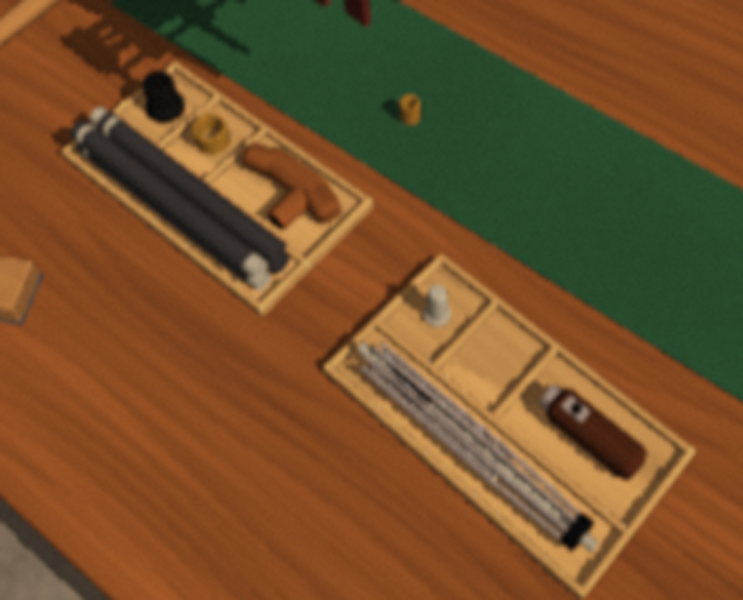

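View pics/t5.png

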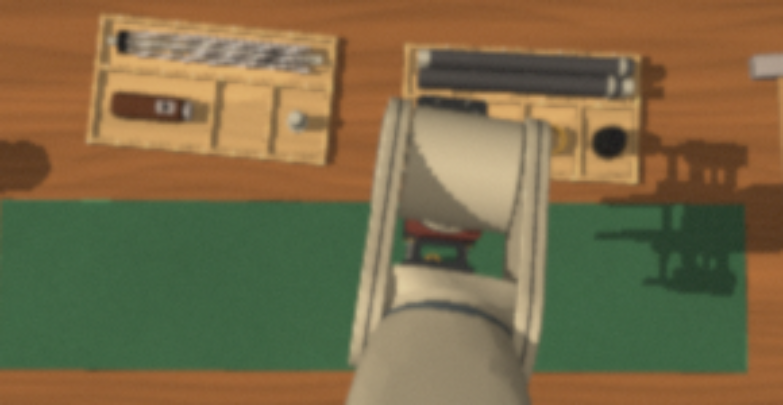

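All five parts sit in their bays, with the ferrule (163,97), collar (210,133) and tip (436,305) upright in the scene crop. The narrow collar hasn't moved.

```bash
python3 -c "
from workcell import ctrl
print(ctrl.close_job())"
```

```text
the job is handed in; nothing more can be done
None
```

Both repair kits are made up and the job is handed in at about 43 s: every part is in its bay, placed in the order asked, and the narrow collar, glue jar and hammer were not touched.

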